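# Load the counter display rack and drop its retaining bail

### The job

Load the display rack on the shop counter: slide the black round tin into the nest with the round back and the yellow case into the nest with the square back, each fully home against the back of its nest and standing flat on the counter. When both are home, swing the red wire bail over from behind and fully down across the front of the two packs. Leave the other things on the counter where they are.

Things in the scene. Friction and masses are not known exactly. Their poses are not given: they have to be found in the camera images.
- rack: aluminium frame fixed on the counter, 286 mm wide (x), holding two open-fronted nests side by side. Origin: on the counter, midway between the nests, in the plane of their mouths. +y is the way packs slide in; lane centre lines at x = -61 and +61 mm. End cheeks 40 mm high at x = +-138 mm, y = 35 to 135 mm; back rail at y = 136 mm
- round_nest: pale wooden nest with half-round back, open in front and on top, fixed, in either lane. Walls 18 mm high, no floor (packs slide on the counter). Inside 97 mm wide; flared lips reach out to y = -20 mm and widen the mouth by 11 mm each side. Origin: middle of the mouth, on the counter; +y points inwards
- round_home (a point): where the centre of the tin's underside is when it is fully home against the back of the round nest (47 mm inside the mouth, on the counter)
- square_nest: pale wooden nest with a square back, open at the front and at the top, fixed, in the other lane. Walls 18 mm high, no floor. Inside 96 mm wide, 111 mm deep; the same flared lips. Origin: middle of the mouth, on the counter; +y points inwards
- square_home (a point): where the centre of the case's underside is when it is fully home against the back of the square nest (56 mm inside the mouth, on the counter)
- tin: loose closed round tin, black with a steel band and a steel disc on top, 92 mm in diameter, 44 mm high, about 0.3 kg, lying flat on the counter; too wide to grasp. Origin: centre of its underside
- case: loose closed yellow case with a paper label on top, 90 mm (its x) by 110 mm (its y), 44 mm high, about 0.32 kg, lying flat on the counter; too wide to grasp. It goes into the nest with either of its 90 mm ends leading. Origin: centre of its underside
- bail (a joint): angle of the red wire bail (rad): 0 = fully down across the fronts, growing as it swings up and back; 1.57 = upright, 2.4 = back stop. Starts leaning back. Stiff hinge: stays where left (2 to 4 N at the crossbar). Hinge axis along the rack's x at its y = 50 mm, z = 30 mm; arms 66 mm long at x = +-127 mm. It clears packs that are home, not one standing out 9 mm
- bail_bar (a point): middle of the bail's crossbar (red round bar, 9 mm thick, 254 mm long along the rack's x), on its axis; when fully down it is 30 mm above the counter and 16 mm in front of the mouths
- grinder: bystander: loose dark steel round grinder, 62 mm across, 42 mm high; origin under its centre
- cup_a: bystander: loose clear plastic cup, 68 mm across, 36 mm high; origin under its centre
- cup_b: bystander: another such cup
- jar: bystander: loose amber jar, 60 mm across, 65 mm high; origin under its centre
- brush: bystander: loose brush, 170 mm long, lying on the counter
- packet: bystander: loose flat orange packet, 105 by 50 by 14 mm; origin under its centre
Things that resemble listed ones, but are neither listed nor needed, are in the scene too. What is shaped like the tin but green, purple or turquoise is not meant.

How it is judged:
By the outcome, as a careful person would: the job done as asked, in the order asked, and still so for the second after the job is handed in, with the robot touching nothing.
It also fails if it takes over 72 s, if anything falls off the work surface, if the arm or the gripper's body presses on something with over 40 N, if the wrist force passes 120 N, or if a joint passes its speed limit or range.

### The arm

A 7-joint arm with a two-finger parallel gripper is mounted at the origin on the work surface. World frame = base frame: x ahead of the robot, y to its left, z up, the work surface at z = 0. Lengths are in m, angles in rad, forces in N, time in s.
With the tool pointing down it reaches from about 0.4 to 0.875 m from the base axis. Payload 4.4 kg.
Tool frame: the origin (TCP) lies at the very end of the fingers, on their centre line; the grasp point (between the pads) lies 19 mm behind it; z points along the fingers, y is the line along which they close (so a half turn about z gives the same grasp; the last joint's range is limited). The gripper opens to 85 mm and grips with 20 to 120 N. Pads are 22 mm wide; open, the fingers measure 114 mm over their backs; the gripper's body (76 mm by 85 mm) begins 54 mm behind the grasp point. The pads swing forward as they close: fully open they stand 13 mm farther back than shut.
Start: joints at [1.248, 0.628, 0.038, 1.517, -0.027, 0.996, -0.02], TCP at [0.165, -0.629, 0.231] pointing down, gripper open.
Joint ranges: [-3.06, 3.06], [-0.37, 2.12], [-1.25, 1.32], [0.18, 2.47], [-1.1, 4.24], [0.23, 1.98], [-2.94, 2.94]. Speed limits (rad/s): [2.57, 2.57, 3.14, 3.14, 3.14, 3.14, 3.14].

### API

Orientations are given as a unit quaternion [x, y, z, w].
In Python, from workcell import telemetry, cams, close_job gives the robot as it stands.
- The arm moves only by the shell command python3 -m jog 'ROWS' [FORCE]. ROWS is a JSON object of lists of equal length, an entry for each row: "jaw": the finger opening in cm, from 0 to 8.54; "linear": the shift along the tool's x, y, z in cm, a list of three; "delta_rot": the turn, a rotation vector about the tool's x, y, z in degrees, a list of three. A call has exactly 8 rows; each row is the pose to reach, as a shift and turn from the pose commanded when the call began, along the tool's axes at that moment; what a row does not reach only later rows make up. A row lasts 1/12 s, in which the tool goes at most 41.7 mm and 7.16 degrees, less where a joint would pass 70% of its speed; a pose out of reach is approached as far as the arm can. A call with a gripper value outside its range is refused whole. The fingers move at their own pace and stop on an object; FORCE is the grip in N (left out, the last holds). Time passes only in rows, so rows that repeat a pose let the fingers close, or fill a call up. It gives the time, the measured TCP pose, the force, the opening and the grip force at its end, in the units of the state.
- telemetry.get_state(): the state, without advancing time (a new reading comes with each control period).
- cams.get_image(name): name is "scene" or "top" or "wrist"; returns the picture (384x512x3 uint8, red, green, blue); there is no depth.
- cams.camera_info(name): a dict with "mtx" (3x3 intrinsics, pixels), "k1" (the pictures are not rectified: a ray, as slopes to the right and down, at radius r is drawn at 1 + k1 r^2 times it, then the intrinsics apply), "R" (3x3) and "t" (3): a world point X has camera coordinates R X + t. Camera axes: x right, y down, z forward; pixel columns grow to the right and rows downward; lengths in m; the calibration is good to about 2 mm. A picture is of the moment at which its call begins: read the wrist's pose just before it. camera_info takes no time and is no camera call; for the wrist camera it gives the pose at the moment of the call.
- close_job(): hands the job in; it is judged then, once.
Trained networks look in the newest picture that a camera, given by its name, has taken for a name from the list of things; names that differ only in an ending like _2 or _b are one class to them, and where a whole thing is asked for, a point or a joint stands for the part that bears it (a point fixed in the world has none). Each returns a list of dicts, best first, with "score" (0 to 1); they miss things now and then, are a little off and sometimes report something else, mostly with a low value. They report only what shows in the picture. A call takes as long as a camera call. They do not tell look-alikes from the thing itself.
- cams.search_frame(label, camera): "centre" ([column, row] in pixels, amid what is visible of it).
The state is a dict: "t": time; "q": joint angles; "dq": joint speeds; "joint_torque": joint torques, N m; "eef_pos": TCP position; "eef_rot": TCP orientation; "wrist_force": force on the tool from outside, world axes, zero at the start; "torque": the same for the moment, N m; "opening": finger opening in m; "gripper_force": force on a finger pad.
Only numpy, scipy, OpenCV 4.12 (cv2) and the standard library are available. Lean on these libraries where they do the work, as an engineer would, in place of code of your own. Each camera call takes 0.05 s, during which the arm holds its last target. There are 200 camera calls.

## Working session

There is one attempt and no reset: what is moved stays moved. The work goes in short steps, Python scripts to look and compute and a shell command to move; the robot and the scene stay as the last step left them, time stands still between calls to the robot, and variables do not carry over. Pictures are saved under pics/ and viewed, at most 13 in all, crops included, and the job is handed in when it is done.

```bash
mkdir -p pics; ls; python3 - <<'E'
from workcell import telemetry, cams
import cv2
s=telemetry.get_state(); print(s['t'],s['eef_pos'],s['eef_rot'],s['opening'])
for n in ('scene','top'):
    cv2.imwrite(f'pics/{n}0.png',cv2.resize(cams.get_image(n)[:,:,::-1],(800,600)))
    i=cams.camera_info(n); print(n,i['mtx'],i['k1'],i['R'],i['t'])
E
```

```text
pics
0.0 [ 0.16498487 -0.62806024  0.23040141] [ 9.91765665e-01  1.28062334e-01 -1.18763405e-04 -9.43342125e-04] 0.08545067680322842
scene [[418.15358585   0.         257.74999432]
 [  0.         418.15358585 188.34868577]
 [  0.           0.           1.        ]] -0.003917984879283786 [[-0.87052311  0.49208459  0.00650173]
 [ 0.32707003  0.58837438 -0.73948684]
 [-0.36771553 -0.64161386 -0.67313962]] [ 0.50488003 -0.14079082  1.48325109]
top [[418.13494167   0.         251.91895711]
 [  0.         418.13494167 188.71759928]
 [  0.           0.           1.        ]] -0.020022799766524553 [[-0.00938191 -0.99990997  0.00959346]
 [-0.98546936  0.00761843 -0.16968237]
 [ 0.169594   -0.01104601 -0.98545211]] [-0.01947975  0.57507715  1.42201998]
```

View pics/top0.png

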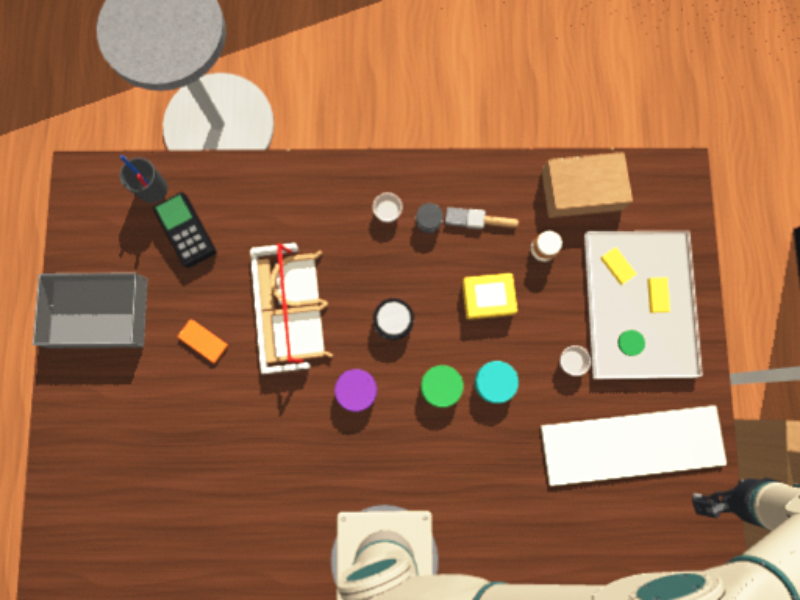

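View pics/scene0.png

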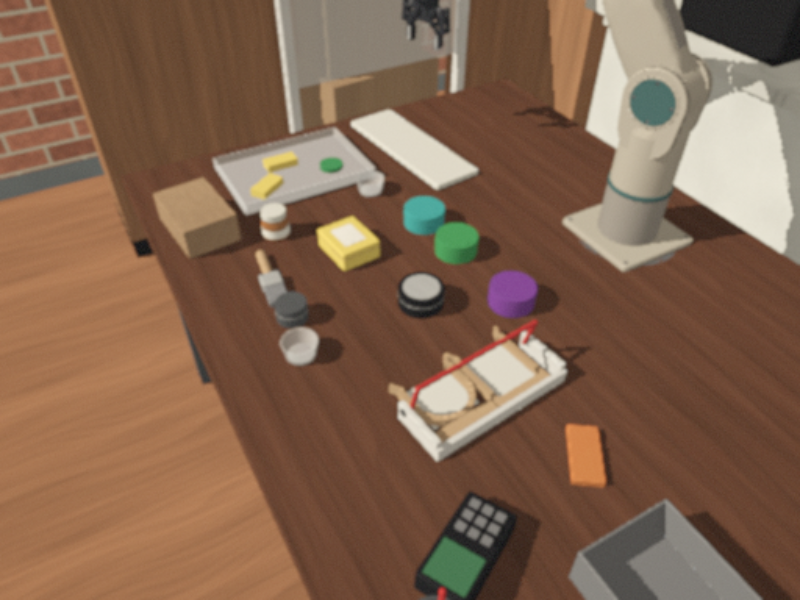

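The top view (800x600) shows the rack at (288,308) with its mouths facing right (-y). The round nest is in the far lane and the square one in the near lane. The tin is at (394,318), the case at (490,297), and look-alikes are below at (356,390), (442,386) and (497,382).

```bash
cat > h.py <<'E'
import numpy as np, cv2
from workcell import telemetry, cams
def unproj(info,px,z):
    px=np.atleast_2d(px).astype(float); K=info['mtx']
    d=(px-[K[0,2],K[1,2]])/K[0,0]; s=d.copy()
    for _ in range(10): s=d/(1+info['k1']*(s**2).sum(1,keepdims=True))
    R,t=np.array(info['R']),np.array(info['t'])
    r=np.c_[s,np.ones(len(s))]@R; c=-R.T@t
    return c+r*((z-c[2])/r[:,2])[:,None]
def proj(info,X):
    X=np.atleast_2d(X)@np.array(info['R']).T+info['t']; s=X[:,:2]/X[:,2:]
    s=s*(1+info['k1']*(s**2).sum(1,keepdims=True)); K=info['mtx']
    return s*K[0,0]+[K[0,2],K[1,2]]
def big(m):
    n,l,st,c=cv2.connectedComponentsWithStats(m.astype(np.uint8)); k=1+np.argmax(st[1:,4]); return l==k
E
python3 - <<'E'
from h import *
im=cams.get_image('top'); I=cams.camera_info('top')
hsv=cv2.cvtColor(im,cv2.COLOR_RGB2HSV)
c=im[170:240,285:345]; 
def sub(m,x0,x1,y0,y1):
    z=np.zeros(m.shape,bool); z[y0:y1,x0:x1]=m[y0:y1,x0:x1]; return big(z)
# case: yellow, incl label
y=sub((hsv[...,0]>22)&(hsv[...,0]<34)&(hsv[...,1]>150)&(hsv[...,2]>200),285,345,165,215)
cnt=max(cv2.findContours(y.astype(np.uint8),0,1)[0],key=len)
rect=cv2.minAreaRect(cnt); print('case rect px',rect)
b=unproj(I,cv2.boxPoints(rect),.044); print(b, np.linalg.norm(b-np.roll(b,1,0),axis=1), b.mean(0))
w=sub((hsv[...,1]<60)&(hsv[...,2]>150),235,270,185,220)
p=np.argwhere(w)[:,::-1]; print('tin',p.mean(0),w.sum(),unproj(I,p.mean(0),.044))
l=sub((hsv[...,1]<60)&(hsv[...,2]>150),295,335,175,205); r=cv2.minAreaRect(max(cv2.findContours(l.astype(np.uint8),0,1)[0],key=len)); print('label',r,unproj(I,r[0],.044))
cr=im[145:245,150:290,::-1]; cv2.imwrite('pics/rack.png',cv2.resize(cr,(784,560),interpolation=cv2.INTER_CUBIC))
E
```

```text
case rect px ((313.44830322265625, 188.45730590820312), (25.551050186157227, 31.903261184692383), 84.5596694946289)
[[ 0.61590294 -0.18272667  0.044     ]
 [ 0.62605717 -0.29632727  0.044     ]
 [ 0.53450685 -0.30119398  0.044     ]
 [ 0.52467944 -0.18875621  0.044     ]] [0.09142254 0.11405352 0.09167958 0.11286643] [ 0.5752866  -0.24225103  0.044     ]
tin [251.39002933 203.16422287] 341 [[ 0.52434671 -0.0221222   0.044     ]]
label ((313.6402282714844, 188.26217651367188), (14.356100082397461, 18.66292953491211), 83.6598129272461) [[ 0.5757381  -0.24289067  0.044     ]]
```

View pics/rack.png

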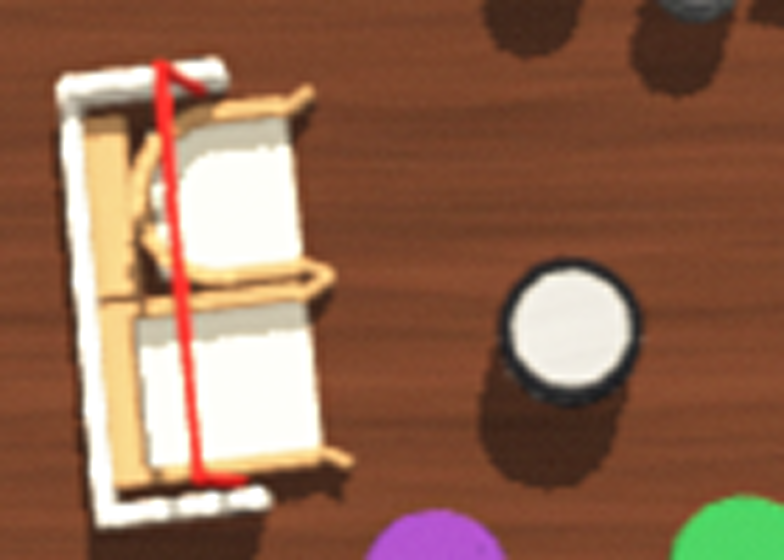

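The crop (5.6x, offset 150,145) shows the cheek fronts at (226,72) and (270,497), the lip tips at (312,92), (333,275) and (350,462), and the bail leaning back. I'll fit the rack pose.

```bash
cat >> h.py <<'E'
E
python3 - <<'E'
from h import *
from scipy.optimize import least_squares
I=cams.camera_info('top')
c=np.array([[226,72],[270,497],[312,92],[333,275],[350,462],[290,117],[323,450]])/5.6-[.4,.4]+[150,145]
m=np.array([[138,35,40],[-138,35,40],[122,-20,18],[0,-20,18],[-122,-20,18],[109,0,0],[-109,0,0]])/1000
def W(p,m): 
    a=p[2];R=np.array([[np.cos(a),-np.sin(a)],[np.sin(a),np.cos(a)]]); return np.c_[m[:,:2]@R.T+p[:2],m[:,2]]
f=lambda p:(proj(I,W(p,m[:5]))-c[:5]).ravel()
s=least_squares(f,[.55,.15,0]); p=s.x; print(p,np.degrees(p[2])); print(f(p).reshape(-1,2).round(2))
print('pred floor',proj(I,W(p,m[5:]))-c[5:])
h=np.array([[61,47,0],[-61,56,0],[61,-50,0],[-61,-60,0],[0,-16,30]])/1000; print(W(p,h))
# bail ends at crop (163,65),(200,478)
b=np.array([[163,65],[200,478]])/5.6-.4+[150,145]
for an in np.arange(1.5,2.45,.1):
    q=np.array([[127,50-66*np.cos(an),30+66*np.sin(an)],[-127,50-66*np.cos(an),30+66*np.sin(an)]])/1000
    print(round(an,2),(proj(I,W(p,q))-b).round(1).tolist())
E
```

```text
[0.56089458 0.14829039 0.11433254] 6.550771808997951
[[-0.63 -0.57]
 [-0.68  0.23]
 [ 0.35 -0.2 ]
 [ 0.17  0.03]
 [ 0.81  0.46]]
pred floor [[-0.28491807  0.56189118]
 [ 0.09545949  0.07399322]]
[[0.6161344  0.20194264 0.        ]
 [0.49390416 0.19696568 0.        ]
 [0.62720051 0.10557594 0.        ]
 [0.50713786 0.08172303 0.        ]
 [0.56271992 0.13239486 0.03      ]]
1.5 [[5.7, 0.2], [6.4, -0.3]]
1.6 [[3.8, 0.4], [4.5, -0.1]]
1.7 [[1.9, 0.6], [2.5, 0.1]]
1.8 [[0.1, 0.9], [0.6, 0.4]]
1.9 [[-1.6, 1.3], [-1.2, 0.7]]
2.0 [[-3.3, 1.7], [-2.9, 1.0]]
2.1 [[-4.8, 2.1], [-4.5, 1.2]]
2.2 [[-6.2, 2.5], [-5.9, 1.5]]
2.3 [[-7.5, 3.0], [-7.2, 1.8]]
2.4 [[-8.6, 3.4], [-8.4, 2.0]]
```

```bash
cat >> h.py <<'E'
from scipy.spatial.transform import Rotation as Ro
RK=np.array([.5609,.1483]); RA=.1143
def rack(x,y):
    c,s=np.cos(RA),np.sin(RA); return RK+[c*x-s*y,s*x+c*y]
def need(xy,z,yaw,x_is=None):
    """shift (cm, tool axes) and world-yaw change needed to have TCP at xy,z, tool x at yaw deg"""
    s=telemetry.get_state(); R=Ro.from_quat(s['eef_rot']); M=R.as_matrix()
    y0=np.degrees(np.arctan2(M[1,0],M[0,0]))
    d=M.T@(np.r_[xy,z]-s['eef_pos']); dz=(yaw-y0+180)%360-180
    tgt=np.array([[np.cos(np.radians(yaw)),np.sin(np.radians(yaw)),0],[np.sin(np.radians(yaw)),-np.cos(np.radians(yaw)),0],[0,0,-1]])
    rv=np.degrees(Ro.from_matrix(M.T@tgt).as_rotvec())
    print('t',round(s['t'],2),'pos',s['eef_pos'].round(4),'yaw',y0.round(1),'F',np.round(s['wrist_force'],1),'shift cm',(d*100).round(2),'rotvec',rv.round(1))
E
python3 - <<'E'
from h import *
s=telemetry.get_state(); I=cams.camera_info('wrist'); c=-np.array(I['R']).T@np.array(I['t'])
M=Ro.from_quat(s['eef_rot']).as_matrix(); print('cam in tool',M.T@(c-s['eef_pos']),'axis',M.T@np.array(I['R'])[2], 'R',(M.T@np.array(I['R']).T).round(2))
T=cams.camera_info('top')
print(unproj(T,np.array([[356,390],[442,386],[497,382],[387,208],[429,217],[574,361],[547,245]])*.64,.04).round(3))
need([.476,-.068],.2,44)
need([.476,-.068],.2,-136)
E
```

```text
cam in tool [ 0.08361352  0.00049143 -0.14261294] axis [-0.32533914 -0.00162364  0.94559601] R [[-0.   -0.95 -0.33]
 [ 1.   -0.   -0.  ]
 [ 0.   -0.33  0.95]]
[[ 0.364  0.061  0.04 ]
 [ 0.371 -0.13   0.04 ]
 [ 0.378 -0.252  0.04 ]
 [ 0.781 -0.011  0.04 ]
 [ 0.759 -0.108  0.04 ]
 [ 0.423 -0.427  0.04 ]
 [ 0.69  -0.379  0.04 ]]
t 0.15 pos [ 0.165  -0.6282  0.2306] yaw 14.7 F [-0.5 -0.7  0.2] shift cm [ 44.31 -46.28   3.13] rotvec [ -0.1  -0.  -29.3]
t 0.15 pos [ 0.165  -0.6282  0.2306] yaw 14.7 F [-0.5 -0.7  0.2] shift cm [ 44.31 -46.28   3.13] rotvec [-0.000e+00  1.000e-01  1.507e+02]
```

```bash
python3 -m jog '{"jaw":[6,6,6,6,6,6,6,6],"linear":[[22,-23,1.5],[22,-23,1.5],[22,-23,1.5],[22,-23,1.5],[22,-23,1.5],[22,-23,1.5],[22,-23,1.5],[22,-23,1.5]],"delta_rot":[[0,0,-15],[0,0,-15],[0,0,-15],[0,0,-15],[0,0,-15],[0,0,-15],[0,0,-15],[0,0,-15]]}'
python3 -c "
from h import *
need([.476,-.068],.15,44)"
```

```text
t: 0.82
eef_pos: [0.3211, -0.3461, 0.2161]
eef_rot: [0.966, 0.258, 0.0, -0.001]
wrist_force: [0.5, 0.0, -0.5]
opening: 0.0603
gripper_force: 0.0
t 0.82 pos [ 0.3211 -0.3461  0.2161] yaw 29.9 F [ 0.5  0.  -0.5] shift cm [ 27.29 -16.36   6.67] rotvec [ -0.1  -0.1 -14.1]
```

```bash
python3 -m jog '{"jaw":[6,6,6,6,6,6,6,6],"linear":[[27.3,-16.4,6.7],[27.3,-16.4,6.7],[27.3,-16.4,6.7],[27.3,-16.4,6.7],[27.3,-16.4,6.7],[27.3,-16.4,6.7],[27.3,-16.4,6.7],[27.3,-16.4,6.7]],"delta_rot":[[0,0,-14],[0,0,-14],[0,0,-14],[0,0,-14],[0,0,-14],[0,0,-14],[0,0,-14],[0,0,-14]]}'
python3 - <<'E'
from h import *
im=cams.get_image('wrist'); I=cams.camera_info('wrist')
cv2.imwrite('pics/w1.png',im[:,:,::-1])
need([.476,-.068],.024,44)
print('tin pred px',proj(I,[[.5243,-.0221,.044]]), 'rack lips pred',proj(I,[np.r_[rack(0,-.02),.018],np.r_[rack(.122,-.02),.018]]))
E
```

```text
t: 1.48
eef_pos: [0.4764, -0.0694, 0.1487]
eef_rot: [0.928, 0.373, 0.0, -0.0]
wrist_force: [0.6, -0.1, 0.2]
opening: 0.0601
gripper_force: 0.0
t 1.53 pos [ 0.4799 -0.0623  0.148 ] yaw 44.3 F [ 3.5  5.  -1. ] shift cm [-0.75  0.15 12.4 ] rotvec [-0.1 -0.4  0.3]
tin pred px [[261.74355889 118.91829259]] rack lips pred [[ 153.8957284   -63.14938369]
 [ 253.28907774 -214.57950961]]
```

View pics/w1.png

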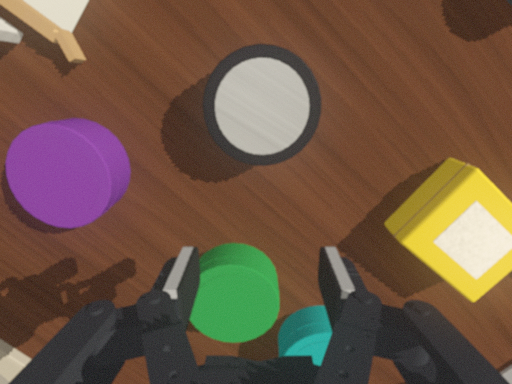

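The wrist view shows the tin at (262,105), centred between the fingers (columns ~190 to 330), with no obstacle at the descent spot. I'll descend behind it.

```bash
python3 -m jog '{"jaw":[6,6,6,6,6,6,6,6],"linear":[[-0.5,0.1,4],[-0.5,0.1,8],[-0.5,0.1,11],[-0.5,0.1,12.6],[-0.5,0.1,12.6],[-0.5,0.1,12.6],[-0.5,0.1,12.6],[-0.5,0.1,12.6]],"delta_rot":[[0,0,0],[0,0,0],[0,0,0],[0,0,0],[0,0,0],[0,0,0],[0,0,0],[0,0,0]]}'
python3 - <<'E'
from h import *
t=np.array([.5243,-.0221]); u=np.array([np.cos(np.radians(44)),np.sin(np.radians(44))])
print(rack(.061,-.075))
need(rack(.061,-.075)-.046*u,.022,44)
E
```

```text
t: 2.2
eef_pos: [0.4735, -0.0771, 0.0247]
eef_rot: [0.928, 0.372, 0.001, 0.001]
wrist_force: [-0.5, 0.3, 1.2]
opening: 0.0596
gripper_force: 0.0
[0.63005581 0.08074651]
t 2.2 pos [ 0.4735 -0.0771  0.0247] yaw 43.7 F [-0.5  0.3  1.2] shift cm [17.62 -0.57  0.3 ] rotvec [ 0.1 -0.1 -0.3]
```

```bash
python3 -m jog '{"jaw":[6,6,6,6,6,6,6,6],"linear":[[1.2,0,0.2],[2.4,0,0.2],[3.6,-0.1,0.2],[4.9,-0.1,0.2],[6.2,-0.2,0.2],[7.5,-0.2,0.2],[8.8,-0.3,0.2],[10,-0.3,0.2]],"delta_rot":[[0,0,0],[0,0,0],[0,0,0],[0,0,0],[0,0,0],[0,0,0],[0,0,0],[0,0,0]]}'
python3 -m jog '{"jaw":[6,6,6,6,6,6,6,6],"linear":[[1.2,0,0],[2.4,0,0],[3.6,-0.1,0],[4.8,-0.1,0],[5.8,-0.2,0],[6.7,-0.2,0],[7.3,-0.3,0],[7.6,-0.3,0]],"delta_rot":[[0,0,0],[0,0,0],[0,0,0],[0,0,0],[0,0,0],[0,0,0],[0,0,0],[0,0,0]]}'
python3 - <<'E'
from h import *
telemetry.get_state()
cams.get_image('top'); cams.get_image('wrist')
im=cams.get_image('wrist'); I=cams.camera_info('wrist')
cv2.imwrite('pics/w2.png',im[:,:,::-1])
print('pred',proj(I,[np.r_[rack(.061,-.075),.044],np.r_[rack(0,-.02),.018],np.r_[rack(.122,-.02),.018]]))
need(rack(.061,-.075),.022,96.5)
E
```

```text
t: 2.87
eef_pos: [0.542, -0.0053, 0.0217]
eef_rot: [0.928, 0.372, -0.002, 0.0]
wrist_force: [-4.3, -4.7, 5.9]
opening: 0.0601
gripper_force: 3.9
t: 3.53
eef_pos: [0.5955, 0.0501, 0.0216]
eef_rot: [0.928, 0.373, -0.001, 0.0]
wrist_force: [-4.5, -4.5, 5.7]
opening: 0.06
gripper_force: 3.8
pred [[262.75070838 184.3004428 ]
 [101.38737508 198.36385391]
 [245.38068933 -26.98440541]]
t 3.68 pos [0.5957 0.0502 0.0215] yaw 43.8 F [-2.8 -1.2  3.3] shift cm [ 4.59  0.17 -0.05] rotvec [  0.   -0.  -52.7]
```

View pics/w2.png

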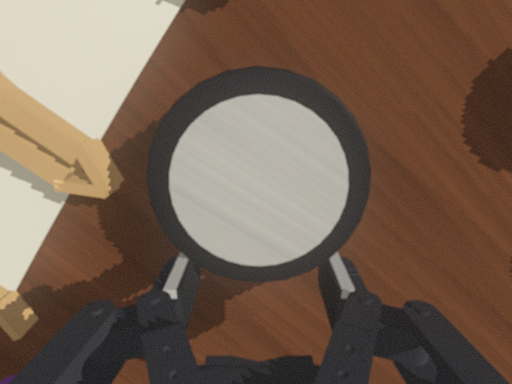

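The tin is cradled, with its disc centre at (259,179) within ~2 mm of prediction, and the lip tip at (100,195) agrees with the rack fit. I'll swing the fingers around the tin, then push it in.

```bash
python3 -m jog '{"jaw":[6,6,6,6,6,6,6,6],"linear":[[0,0.57,0],[0.1,1.14,0],[0.28,1.68,0],[0.5,2.21,0],[0.8,2.7,0],[1.15,3.14,0],[1.5,3.49,0],[1.8,3.74,0]],"delta_rot":[[0,0,-7],[0,0,-14],[0,0,-21],[0,0,-28],[0,0,-35],[0,0,-42],[0,0,-48],[0,0,-52.7]]}'
python3 - <<'E'
from h import *
need(rack(.061,.047-.0467),.022,96.55)
im=cams.get_image('wrist'); I=cams.camera_info('wrist')
h=cv2.cvtColor(im,cv2.COLOR_RGB2HSV)
cv2.imwrite('pics/w3.png',im[:,:,::-1])
print('pred tin',proj(I,[np.r_[rack(.061,-.075),.044],np.r_[rack(0,-.02),.018],np.r_[rack(.122,-.02),.018]]))
E
```

```text
t: 4.35
eef_pos: [0.6358, 0.0357, 0.0214]
eef_rot: [0.665, 0.747, 0.001, 0.0]
wrist_force: [-0.4, 0.5, -0.6]
opening: 0.0599
gripper_force: 0.0
t 4.35 pos [0.6358 0.0357 0.0214] yaw 96.7 F [-0.4  0.5 -0.6] shift cm [12.07 -0.02 -0.04] rotvec [ 0.1 -0.1  0.1]
pred tin [[257.26627069 185.72645335]
 [116.45492848  46.27122649]
 [397.94982691  47.31018023]]
```

View pics/w3.png

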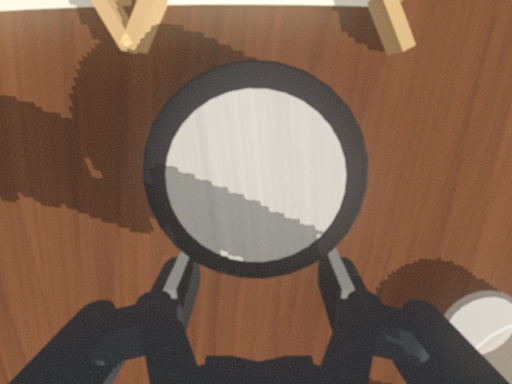

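The tin is cradled at column 256. The lip tips are at (128,48) and (400,47), so the lane centre is a few pixels to the right. I'll push in with +2 mm.

```bash
python3 -m jog '{"jaw":[6,6,6,6,6,6,6,6],"linear":[[0.8,0.1,0],[2,0.2,0],[3.2,0.2,0],[4.4,0.2,0],[5.6,0.2,0],[6.6,0.2,0],[7.4,0.2,0],[8,0.2,0]],"delta_rot":[[0,0,0],[0,0,0],[0,0,0],[0,0,0],[0,0,0],[0,0,0],[0,0,0],[0,0,0]]}'
python3 -m jog '{"jaw":[6,6,6,6,6,6,6,6],"linear":[[0.6,0,0],[1.2,0,0],[1.8,0,0],[2.3,0,0],[2.8,0,0],[3.2,0,0],[3.5,0,0],[3.7,0,0]],"delta_rot":[[0,0,0],[0,0,0],[0,0,0],[0,0,0],[0,0,0],[0,0,0],[0,0,0],[0,0,0]]}'
python3 -c "
from h import *
need(rack(.061,.047-.0467),.022,96.55)"
```

```text
t: 5.07
eef_pos: [0.6298, 0.1146, 0.0222]
eef_rot: [0.666, 0.746, 0.001, 0.002]
wrist_force: [4.2, -4.6, 0.1]
opening: 0.0602
gripper_force: 3.7
t: 5.73
eef_pos: [0.6237, 0.1512, 0.0215]
eef_rot: [0.666, 0.746, 0.0, 0.0]
wrist_force: [3.5, -3.8, 0.4]
opening: 0.06
gripper_force: 3.7
t 5.73 pos [0.6237 0.1512 0.0215] yaw 96.4 F [ 3.5 -3.8  0.4] shift cm [ 0.45 -0.18 -0.05] rotvec [ 0.1  0.  -0.1]
```

```bash
python3 -m jog '{"jaw":[6,6,6,6,6,6,6,6],"linear":[[0.1,-0.1,0],[0.2,-0.1,0],[0.3,-0.2,0],[0.4,-0.2,0],[0.5,-0.2,0],[0.6,-0.2,0],[0.7,-0.2,0],[0.7,-0.2,0]],"delta_rot":[[0,0,0],[0,0,0],[0,0,0],[0,0,0],[0,0,0],[0,0,0],[0,0,0],[0,0,0]]}'
python3 -c "
from h import *
need(rack(.061,.047-.0467),.022,96.55)
im=cams.get_image('wrist'); I=cams.camera_info('wrist')
cv2.imwrite('pics/w4.png',im[:,:,::-1])
print(proj(I,[np.r_[rack(.061,.047),.044]]))
"
```

```text
t: 6.4
eef_pos: [0.623, 0.156, 0.022]
eef_rot: [0.667, 0.745, 0.001, 0.002]
wrist_force: [6.5, -5.9, 0.3]
opening: 0.0603
gripper_force: 4.8
t 6.4 pos [0.623 0.156 0.022] yaw 96.3 F [ 6.5 -5.9  0.3] shift cm [-0.03 -0.16  0.  ] rotvec [ 0.2  0.1 -0.2]
[[255.56831644 183.40545093]]
```

View pics/w4.png

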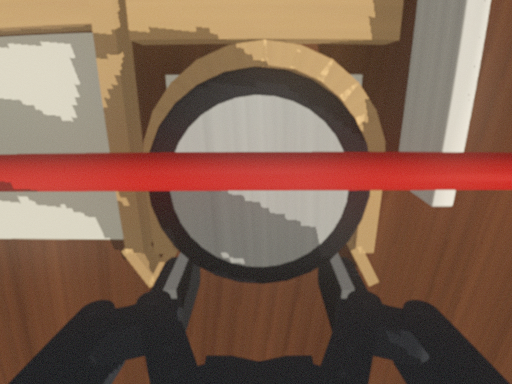

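The tin sits inside the round nest with its rim near the half-round back, and the bail bar passes overhead. I'll relieve the side force and press on until it stops.

```bash
python3 -m jog '{"jaw":[6,6,6,6,6,6,6,6],"linear":[[0,0.2,0],[0.1,0.3,0],[0.2,0.3,0],[0.3,0.3,0],[0.4,0.3,0],[0.5,0.3,0],[0.5,0.3,0],[0.5,0.3,0]],"delta_rot":[[0,0,0],[0,0,0],[0,0,0],[0,0,0],[0,0,0],[0,0,0],[0,0,0],[0,0,0]]}'
python3 -c "
from h import *
need(rack(.061,.047-.0467),.022,96.55)
"
```

```text
t: 7.12
eef_pos: [0.6237, 0.157, 0.0214]
eef_rot: [0.667, 0.745, -0.003, 0.003]
wrist_force: [2.6, -13.0, 2.6]
opening: 0.0601
gripper_force: 6.8
t 7.12 pos [0.6237 0.157  0.0214] yaw 96.3 F [  2.6 -13.    2.6] shift cm [-0.12 -0.24 -0.06] rotvec [-0.1  0.4 -0.3]
```

Force rose to 13 N while motion stopped, so the tin is against the back. One firmer nudge, then back off and lift.

```bash
python3 -m jog '{"jaw":[6,6,6,6,6,6,6,6],"linear":[[0.2,0.1,0],[0.3,0.1,0],[0.3,0.1,0],[0.3,0.1,0],[-1,0,0],[-4,0,0],[-6,0,-3],[-6,0,-7]],"delta_rot":[[0,0,0],[0,0,0],[0,0,0],[0,0,0],[0,0,0],[0,0,0],[0,0,0],[0,0,0]]}'
python3 - <<'E'
from h import *
im=cams.get_image('top'); I=cams.camera_info('top')
hsv=cv2.cvtColor(im,cv2.COLOR_RGB2HSV)
m=(hsv[...,0]>22)&(hsv[...,0]<34)&(hsv[...,1]>150)&(hsv[...,2]>200); z=np.zeros_like(m); z[165:215,285:345]=m[165:215,285:345]
r=cv2.minAreaRect(np.argwhere(z)[:,::-1].astype(np.float32)); print(r,unproj(I,r[0],.044))
a=np.radians(95); c=np.array([.5755,-.2425]); print('behind',c-.085*np.array([np.cos(a),np.sin(a)]))
need(c-.09*np.array([np.cos(a),np.sin(a)]),.1,95)
E
```

```text
t: 7.78
eef_pos: [0.6258, 0.0973, 0.0878]
eef_rot: [0.668, 0.744, -0.005, -0.002]
wrist_force: [0.3, -0.7, 0.1]
opening: 0.0599
gripper_force: 0.0
((313.5445861816406, 188.44554138183594), (25.47295379638672, 31.642183303833008), 84.2894058227539) [[ 0.57508239 -0.24252876  0.044     ]]
behind [ 0.58290824 -0.32717655]
t 7.83 pos [0.632  0.1024 0.0982] yaw 96.2 F [1.8 1.4 5.2] shift cm [-42.67  -9.53  -0.27] rotvec [ 0.3 -0.1  1.2]
```

```bash
python3 -m jog '{"jaw":[6,6,6,6,6,6,6,6],"linear":[[-3,-1,-2],[-7,-2,-2],[-11,-3,-2],[-15,-4,-2],[-19,-5,-2],[-23,-6,-2],[-26,-6.5,-2],[-28,-7,-2]],"delta_rot":[[0,0,0],[0,0,0],[0,0,0],[0,0,1.2],[0,0,1.2],[0,0,1.2],[0,0,1.2],[0,0,1.2]]}'
python3 - <<'E'
from h import *
a=np.radians(95); c=np.array([.5752,-.2425]); 
need(c-.092*np.array([np.cos(a),np.sin(a)]),.1,95)
E
```

```text
t: 8.5
eef_pos: [0.5903, -0.1852, 0.111]
eef_rot: [0.675, 0.737, -0.0, -0.0]
wrist_force: [0.7, -0.2, -0.3]
opening: 0.0598
gripper_force: 0.0
t 8.5 pos [ 0.5903 -0.1852  0.111 ] yaw 95.0 F [ 0.7 -0.2 -0.3] shift cm [-14.77  -2.01   1.1 ] rotvec [-0. -0.  0.]
```

```bash
python3 -m jog '{"jaw":[6,6,6,6,6,6,6,6],"linear":[[-4,-0.5,0],[-8,-1,0],[-12,-1.5,0],[-14.8,-2,0],[-14.8,-2,2],[-14.8,-2,5],[-14.8,-2,8],[-14.8,-2,9]],"delta_rot":[[0,0,0],[0,0,0],[0,0,0],[0,0,0],[0,0,0],[0,0,0],[0,0,0],[0,0,0]]}'
python3 - <<'E'
from h import *
im=cams.get_image('wrist'); I=cams.camera_info('wrist')
cv2.imwrite('pics/w5.png',im[:,:,::-1])
print(proj(I,[[.5752,-.2425,.044]]))
t=rack(-.0595,-.10); print(t)
a=np.radians(95);need(t-.066*np.array([np.cos(a),np.sin(a)]),.02,95)
E
```

```text
t: 9.17
eef_pos: [0.5825, -0.3282, 0.017]
eef_rot: [0.674, 0.739, 0.0, -0.004]
wrist_force: [-1.9, -0.3, -0.8]
opening: 0.0599
gripper_force: 0.0
[[261.79224581  78.69380911]]
[0.51319337 0.04216646]
t 9.22 pos [ 0.5822 -0.3281  0.0166] yaw 95.3 F [-0.5  0.3 -0.4] shift cm [30.91 -3.49 -0.12] rotvec [-0.3 -0.4  0.3]
```

View pics/w5.png

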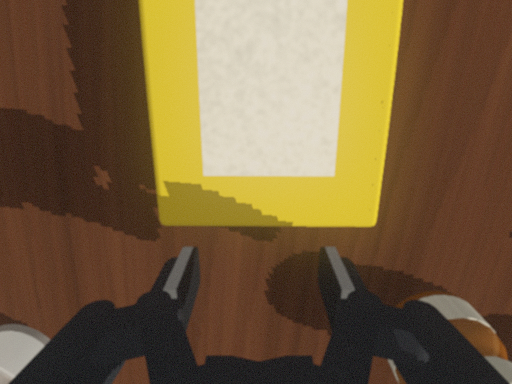

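The case sits squarely ahead, its rear edge at row 226 and its centre about column 268 against the finger centre at 260. I'll shift +3 mm and push.

```bash
python3 -m jog '{"jaw":[6,6,6,6,6,6,6,6],"linear":[[0.8,0.3,0],[1.8,0.3,0],[3.1,0.2,0],[4.5,0,0],[6,-0.2,0],[7.5,-0.4,0],[9,-0.6,0],[10.5,-0.8,0]],"delta_rot":[[0,0,0],[0,0,0],[0,0,0],[0,0,0],[0,0,0],[0,0,0],[0,0,0],[0,0,0]]}'
python3 -m jog '{"jaw":[6,6,6,6,6,6,6,6],"linear":[[1.5,-0.2,0],[3,-0.4,0],[4.5,-0.6,0],[6,-0.8,0],[7.5,-1,0],[9,-1.2,0],[10.4,-1.4,0],[11.4,-1.5,0]],"delta_rot":[[0,0,0],[0,0,0],[0,0,0],[0,0,0],[0,0,0],[0,0,0],[0,0,0],[0,0,0]]}'
python3 - <<'E'
from h import *
t=rack(-.0595,-.10)
a=np.radians(95);need(t-.066*np.array([np.cos(a),np.sin(a)]),.018,95)
im=cams.get_image('top'); I=cams.camera_info('top')
hsv=cv2.cvtColor(im,cv2.COLOR_RGB2HSV)
m=(hsv[...,0]>22)&(hsv[...,0]<34)&(hsv[...,1]>150)&(hsv[...,2]>200); z=np.zeros_like(m); z[150:250,200:345]=m[150:250,200:345]
z=big(z);r=cv2.minAreaRect(np.argwhere(z)[:,::-1].astype(np.float32)); b=unproj(I,cv2.boxPoints(r),.044); print(b.round(3),r)
E
```

```text
t: 9.88
eef_pos: [0.5682, -0.2263, 0.0234]
eef_rot: [0.674, 0.739, 0.001, 0.001]
wrist_force: [0.4, -1.1, -1.3]
opening: 0.0601
gripper_force: 0.7
t: 10.55
eef_pos: [0.5426, -0.1144, 0.0227]
eef_rot: [0.674, 0.739, 0.001, 0.001]
wrist_force: [1.1, -4.0, 2.8]
opening: 0.06
gripper_force: 2.1
t 10.55 pos [ 0.5426 -0.1144  0.0227] yaw 95.3 F [ 1.1 -4.   2.8] shift cm [ 9.26 -1.52  0.46] rotvec [0.1 0.1 0.3]
[[ 0.571  0.012  0.044]
 [ 0.581 -0.097  0.044]
 [ 0.49  -0.104  0.044]
 [ 0.48   0.003  0.044]] ((258.3019714355469, 201.51979064941406), (25.77146339416504, 30.74664878845215), 84.2894058227539)
```

```bash
python3 -m jog '{"jaw":[6,6,6,6,6,6,6,6],"linear":[[1.1,-0.1,0],[2.3,-0.2,0],[3.6,-0.4,0],[4.9,-0.6,0],[6.2,-0.7,0],[7.4,-0.9,0],[8.3,-1,0],[8.9,-1,0]],"delta_rot":[[0,0,0],[0,0,0],[0,0,-0.2],[0,0,-0.4],[0,0,-0.6],[0,0,-0.8],[0,0,-1],[0,0,-1.2]]}'
python3 - <<'E'
from h import *
im=cams.get_image('top'); I=cams.camera_info('top')
hsv=cv2.cvtColor(im,cv2.COLOR_RGB2HSV)
m=(hsv[...,0]>22)&(hsv[...,0]<34)&(hsv[...,1]>150)&(hsv[...,2]>200); z=np.zeros_like(m); z[150:250,195:345]=m[150:250,195:345]
z=big(z);r=cv2.minAreaRect(np.argwhere(z)[:,::-1].astype(np.float32)); b=unproj(I,cv2.boxPoints(r),.044); print(b.round(4),b.mean(0),r)
c,s=np.cos(RA),np.sin(RA); print('in rack',((b[:,:2]-RK)@np.array([[c,-s],[s,c]])).round(4))
im=cams.get_image('wrist'); I=cams.camera_info('wrist')
cv2.imwrite('pics/w6.png',im[:,:,::-1]); need(rack(-.0595,.056-.066),.022,96.55)
E
```

```text
t: 11.27
eef_pos: [0.5236, -0.0274, 0.0215]
eef_rot: [0.666, 0.746, -0.0, 0.0]
wrist_force: [0.2, -3.6, 3.1]
opening: 0.0599
gripper_force: 2.2
[[ 0.5493  0.0998  0.044 ]
 [ 0.5609  0.0014  0.044 ]
 [ 0.47   -0.0092  0.044 ]
 [ 0.4586  0.0882  0.044 ]] [0.50969374 0.04503611 0.044     ] ((232.2538604736328, 207.5308074951172), (25.923255920410156, 28.155881881713867), 82.87498474121094)
in rack [[-0.0171 -0.0469]
 [-0.0167 -0.1459]
 [-0.1083 -0.1461]
 [-0.1085 -0.0481]]
t 11.37 pos [ 0.5236 -0.0265  0.0213] yaw 96.5 F [0.5 0.1 0.3] shift cm [15.94 -0.26 -0.06] rotvec [-0.  -0.1 -0. ]
```

View pics/w6.png

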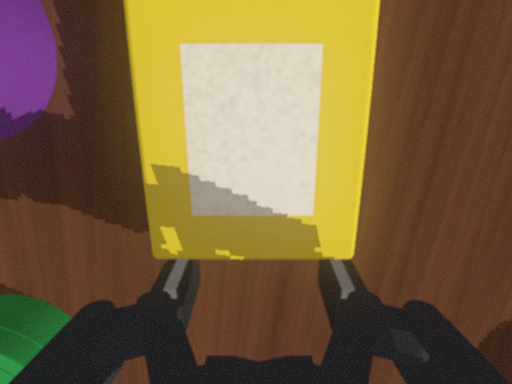

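The case is square to the fingers and about 2.5 mm left of tool centre. Purple at the upper left is clear. I'll push in along the lane with a slight right shift.

```bash
python3 -m jog '{"jaw":[6,6,6,6,6,6,6,6],"linear":[[0.8,0,0],[1.8,0.1,0],[2.9,0.2,0],[4,0.3,0],[5.1,0.3,0],[6.2,0.3,0],[7.2,0.3,0],[7.9,0.3,0]],"delta_rot":[[0,0,0],[0,0,0],[0,0,0],[0,0,0],[0,0,0],[0,0,0],[0,0,0],[0,0,0]]}'
python3 -c "
from h import *
need(rack(-.0595,.056-.066),.022,96.55)"
```

```text
t: 12.03
eef_pos: [0.5177, 0.0532, 0.0212]
eef_rot: [0.666, 0.746, 0.0, -0.0]
wrist_force: [0.2, -1.2, -1.1]
opening: 0.0598
gripper_force: 0.7
t 12.03 pos [0.5177 0.0532 0.0212] yaw 96.5 F [ 0.2 -1.2 -1.1] shift cm [ 7.96 -0.58 -0.07] rotvec [-0.  -0.1 -0. ]
```

```bash
python3 -m jog '{"jaw":[6,6,6,6,6,6,6,6],"linear":[[0.8,0,0],[1.6,0,0],[2.4,0,0],[3.2,0,0],[4,0,0],[4.8,0,0],[5.6,0,0],[6.2,0,0]],"delta_rot":[[0,0,0],[0,0,0],[0,0,0],[0,0,0],[0,0,0],[0,0,0],[0,0,0],[0,0,0]]}'
python3 -m jog '{"jaw":[6,6,6,6,6,6,6,6],"linear":[[0.4,0,0],[0.8,0,0],[1.1,0,0],[1.4,0,0],[1.6,0,0],[1.7,0,0],[1.8,0,0],[1.9,0,0]],"delta_rot":[[0,0,0],[0,0,0],[0,0,0],[0,0,0],[0,0,0],[0,0,0],[0,0,0],[0,0,0]]}'
python3 -c "
from h import *
need(rack(-.0595,.056-.066),.022,96.55)"
```

```text
t: 12.7
eef_pos: [0.5111, 0.1136, 0.0214]
eef_rot: [0.666, 0.746, 0.0, -0.0]
wrist_force: [-0.6, -2.2, -1.1]
opening: 0.0601
gripper_force: 0.7
t: 13.37
eef_pos: [0.5092, 0.1309, 0.0214]
eef_rot: [0.667, 0.745, -0.0, 0.0]
wrist_force: [0.6, -2.1, 0.5]
opening: 0.0602
gripper_force: 1.2
t 13.37 pos [0.5092 0.1309 0.0214] yaw 96.4 F [ 0.6 -2.1  0.5] shift cm [ 0.14 -0.61 -0.06] rotvec [-0.   0.  -0.2]
```

```bash
python3 -m jog '{"jaw":[6,6,6,6,6,6,6,6],"linear":[[0.1,-0.1,0],[0.2,-0.1,0],[0.3,-0.1,0],[0.4,-0.1,0],[0.5,-0.1,0],[0.6,-0.1,0],[0.7,-0.1,0],[0.7,-0.1,0]],"delta_rot":[[0,0,0],[0,0,0],[0,0,0],[0,0,0],[0,0,0],[0,0,0],[0,0,0],[0,0,0]]}'
python3 -c "
from h import *
need(rack(-.0595,.056-.066),.022,96.55)"
```

```text
t: 14.03
eef_pos: [0.508, 0.1327, 0.0214]
eef_rot: [0.667, 0.745, -0.003, 0.002]
wrist_force: [2.6, -12.7, 1.8]
opening: 0.0601
gripper_force: 6.4
t 14.03 pos [0.508  0.1327 0.0214] yaw 96.3 F [  2.6 -12.7   1.8] shift cm [-0.06 -0.52 -0.06] rotvec [-0.1  0.4 -0.3]
```

The case stopped with 13 N and is home. I'll give a firmer nudge, back off and lift, then recheck packs and bail from the top camera.

```bash
python3 -m jog '{"jaw":[6,6,6,6,0,0,0,0],"linear":[[0.8,0,0],[0.9,0,0],[0.9,0,0],[0,0,0],[-3,0,0],[-4,0,-4],[-4,0,-8],[-4,0,-12]],"delta_rot":[[0,0,0],[0,0,0],[0,0,0],[0,0,0],[0,0,0],[0,0,0],[0,0,0],[0,0,0]]}'
python3 - <<'E'
from h import *
im=cams.get_image('top'); I=cams.camera_info('top')
hsv=cv2.cvtColor(im,cv2.COLOR_RGB2HSV)
m=((hsv[...,0]<6)|(hsv[...,0]>174))&(hsv[...,1]>200)&(hsv[...,2]>150); z=np.zeros_like(m); z[140:245,140:230]=m[140:245,140:230]; z=big(z)
p=np.argwhere(z)[:,::-1]; v=cv2.fitLine(p.astype(np.float32),cv2.DIST_HUBER,0,.01,.01).ravel(); print('red line',v,p.min(0),p.max(0))
for an in np.arange(1.5,2.1,.1):
    q=[np.r_[rack(x,.05-.066*np.cos(an)),.03+.066*np.sin(an)] for x in (.1,0,-.1)]
    u=proj(I,q); d=(u-v[2:])@[v[1],-v[0]]; print(an.round(1),d.round(2))
cv2.imwrite('pics/rack2.png',cv2.resize(im[145:245,150:290,::-1],(784,560),interpolation=cv2.INTER_CUBIC))
need(rack(.0015,.095),.14,96.55)
E
```

```text
t: 14.7
eef_pos: [0.511, 0.098, 0.1419]
eef_rot: [0.667, 0.745, -0.001, -0.001]
wrist_force: [2.0, 1.3, 0.2]
opening: 0.0119
gripper_force: 0.0
red line [9.6739002e-02 9.9530977e-01 1.8170000e+02 1.9510001e+02] [180 184] [183 204]
1.5 [6.47 6.54 6.62]
1.6 [4.54 4.59 4.64]
1.7 [2.64 2.66 2.7 ]
1.8 [0.79 0.79 0.81]
1.9 [-0.98 -1.   -1.01]
2.0 [-2.66 -2.7  -2.73]
2.1 [-4.23 -4.29 -4.34]
t 14.75 pos [0.5156 0.1    0.1495] yaw 96.4 F [1.8 0.7 4.7] shift cm [13.79  5.15  1.03] rotvec [ 0.6 -0.1 -0.1]
```

View pics/rack2.png

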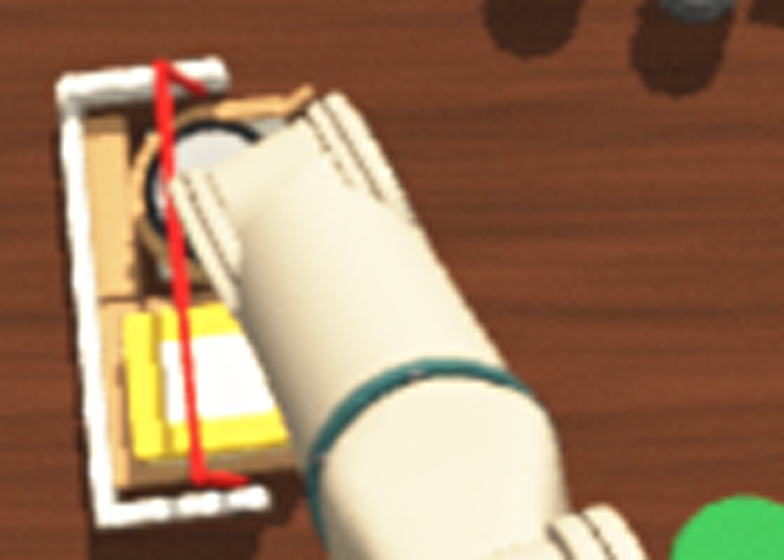

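The tin touches the round back and the case fills the square nest. The bail is at about 1.84 rad, so the bar is at rack y 67 mm, z 94 mm. I'll go over the bar and down behind it.

```bash
python3 -m jog '{"jaw":[0,0,0,0,0,0,0,0],"linear":[[2,1,-1],[5,2.5,-1],[8.5,4,-1],[12,5,-1],[14.3,5.1,-1],[14.3,5.1,2],[14.3,5.1,5],[14.3,5.1,7]],"delta_rot":[[0,0,0],[0,0,0],[0,0,0],[0,0,0],[0,0,0],[0,0,0],[0,0,0],[0,0,0]]}'
python3 - <<'E'
from h import *
s=telemetry.get_state(); d=s['eef_pos'][:2]-RK; c,q=np.cos(RA),np.sin(RA); print('rack',c*d[0]+q*d[1],-q*d[0]+c*d[1],s['eef_pos'][2])
print(s['opening'])
E
```

```text
t: 15.42
eef_pos: [0.545, 0.2476, 0.0693]
eef_rot: [0.666, 0.746, -0.0, -0.001]
wrist_force: [-0.2, -0.6, -1.2]
opening: 0.0002
gripper_force: 0.0
rack -0.0045148742209260555 0.10045789906696159 0.06929028527107475
0.0002438498029823804
```

```bash
python3 -m jog '{"jaw":[0,0,0,0,0,0,0,0],"linear":[[-0.7,0.4,0],[-1.4,0.4,0],[-2.2,0.4,0],[-3,0.4,0],[-3.8,0.4,0],[-4.6,0.4,0],[-5.4,0.4,0],[-6.1,0.4,0]],"delta_rot":[[0,0,0],[0,0,0],[0,0,0],[0,0,0],[0,0,0],[0,0,0],[0,0,0],[0,0,0]]}'
python3 -m jog '{"jaw":[0,0,0,0,0,0,0,0],"linear":[[-0.6,0,0.2],[-1.2,0,0.5],[-1.7,0,0.8],[-2.2,0,1.1],[-2.6,0,1.3],[-3,0,1.5],[-3.2,0,1.5],[-3.2,0,1.5]],"delta_rot":[[0,0,0],[0,0,0],[0,0,0],[0,0,0],[0,0,0],[0,0,0],[0,0,0],[0,0,0]]}'
python3 - <<'E'
from h import *
s=telemetry.get_state(); d=s['eef_pos'][:2]-RK; c,q=np.cos(RA),np.sin(RA); print('rack',c*d[0]+q*d[1],-q*d[0]+c*d[1],s['eef_pos'][2])
im=cams.get_image('wrist'); I=cams.camera_info('wrist')
cv2.imwrite('pics/w7.png',im[:,:,::-1])
E
```

```text
t: 16.08
eef_pos: [0.5576, 0.185, 0.0715]
eef_rot: [0.667, 0.745, 0.0, 0.0]
wrist_force: [0.5, 3.6, -3.2]
opening: -0.0001
gripper_force: 1.6
t: 16.75
eef_pos: [0.56, 0.161, 0.055]
eef_rot: [0.665, 0.747, 0.003, -0.003]
wrist_force: [-0.1, 14.7, -9.1]
opening: -0.0
gripper_force: 7.3
rack 0.0005959632104178427 0.01266598901277737 0.05497970452304196
```

```bash
python3 -m jog '{"jaw":[0,0,0,0,0,0,0,0],"linear":[[1,0,0],[1.2,0,-2.5],[1.2,0,-5],[0,0,-5.5],[-1.2,0,-5.5],[-1.6,0,-4.5],[-1.6,0,-3.5],[-1.6,0,-3]],"delta_rot":[[0,0,0],[0,0,0],[0,0,0],[0,0,0],[0,0,0],[0,0,0],[0,0,0],[0,0,0]]}'
python3 - <<'E'
from h import *
s=telemetry.get_state(); d=s['eef_pos'][:2]-RK; c,q=np.cos(RA),np.sin(RA); print('rack',c*d[0]+q*d[1],-q*d[0]+c*d[1],s['eef_pos'][2])
im=cams.get_image('wrist'); I=cams.camera_info('wrist')
cv2.imwrite('pics/w8.png',im[:,:,::-1])
for an in (.2,.4,.6,.8): print(an,proj(I,[np.r_[rack(x,.05-.066*np.cos(an)),.03+.066*np.sin(an)] for x in(-.05,.05)]).round().tolist())
E
```

```text
t: 17.47
eef_pos: [0.5609, 0.1364, 0.0833]
eef_rot: [0.667, 0.745, -0.002, -0.001]
wrist_force: [-0.7, 0.3, 0.3]
opening: 0.0002
gripper_force: 0.0
rack -0.0013493225393084918 -0.011778063662895882 0.08334923518110943
0.2 [[185.0, 230.0], [340.0, 229.0]]
0.4 [[180.0, 233.0], [346.0, 233.0]]
0.6 [[174.0, 232.0], [352.0, 232.0]]
0.8 [[167.0, 226.0], [359.0, 225.0]]
```

View pics/w8.png

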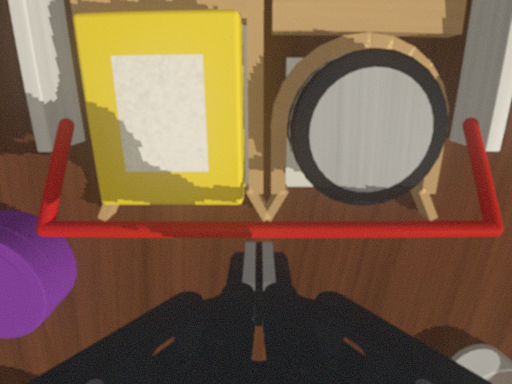

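The view shows both packs home, with the red bar across the front at row 229 (θ ≈ 0.65) and the closed fingertips at (258,245) above and just in front of it. I'll press down along its arc.

```bash
python3 -m jog '{"jaw":[0,0,0,0,0,0,0,0],"linear":[[0.5,0,0.5],[0.5,0,1.2],[0.4,0,1.9],[0.2,0,2.6],[0,0,3.3],[-0.2,0,4],[-0.3,0,4.6],[-0.3,0,5]],"delta_rot":[[0,0,0],[0,0,0],[0,0,0],[0,0,0],[0,0,0],[0,0,0],[0,0,0],[0,0,0]]}'
python3 - <<'E'
from h import *
s=telemetry.get_state(); d=s['eef_pos'][:2]-RK; c,q=np.cos(RA),np.sin(RA); print('rack',c*d[0]+q*d[1],-q*d[0]+c*d[1],s['eef_pos'][2])
E
```

```text
t: 18.18
eef_pos: [0.5628, 0.135, 0.0353]
eef_rot: [0.667, 0.745, -0.0, -0.0]
wrist_force: [0.3, -0.7, 1.3]
opening: -0.0
gripper_force: 0.6
rack 0.00037222171304060405 -0.013435481106409268 0.035348987192577036
```

```bash
python3 -m jog '{"jaw":[0,0,0,0,0,0,0,0],"linear":[[0,0,0.1],[0,0,0.2],[0,0,0.3],[0,0,0.4],[0,0,0.4],[0,0,0.4],[0,0,0.4],[0,0,0.4]],"delta_rot":[[0,0,0],[0,0,0],[0,0,0],[0,0,0],[0,0,0],[0,0,0],[0,0,0],[0,0,0]]}'
python3 - <<'E'
from h import *
s=telemetry.get_state(); d=s['eef_pos'][:2]-RK; c,q=np.cos(RA),np.sin(RA); print('rack',c*d[0]+q*d[1],-q*d[0]+c*d[1],s['eef_pos'][2])
E
```

```text
t: 18.85
eef_pos: [0.5627, 0.1352, 0.0341]
eef_rot: [0.666, 0.746, -0.0, 0.0]
wrist_force: [-3.8, -2.2, 14.8]
opening: 0.0001
gripper_force: 7.6
rack 0.0003333394799402722 -0.013221266543960686 0.03411626760221649
```

The bar is at its stop, with 14.8 N upward and the tip at 34 mm, which is the bar's top when fully down. I'll lift off and check.

```bash
python3 -m jog '{"jaw":[0,0,0,0,0,0,0,0],"linear":[[0,0,0],[0,0,-2],[0,0,-5],[-2,0,-8],[-4,0,-11],[-6,0,-13],[-7,0,-14],[-7,0,-14]],"delta_rot":[[0,0,0],[0,0,0],[0,0,0],[0,0,0],[0,0,0],[0,0,0],[0,0,0],[0,0,0]]}'
python3 - <<'E'
from h import *
cams.get_image('wrist'); cams.get_image('wrist'); im=cams.get_image('wrist'); I=cams.camera_info('wrist')
cv2.imwrite('pics/w9.png',im[:,:,::-1])
for an in (0,.05,.1,.2): print(an,proj(I,[np.r_[rack(x,.05-.066*np.cos(an)),.03+.066*np.sin(an)] for x in(-.127,.127)]).round().tolist())
P=proj(I,[np.r_[rack(.061,.047),.044],np.r_[rack(-.061,.056),.044]]); print(P)
E
```

```text
t: 19.52
eef_pos: [0.5725, 0.0633, 0.1744]
eef_rot: [0.668, 0.744, 0.001, 0.002]
wrist_force: [0.9, -0.4, 0.2]
opening: 0.0003
gripper_force: 0.0
0 [[117.0, 109.0], [403.0, 109.0]]
0.05 [[115.0, 109.0], [405.0, 109.0]]
0.1 [[114.0, 109.0], [406.0, 109.0]]
0.2 [[110.0, 109.0], [410.0, 108.0]]
[[337.71895117  26.79970899]
 [180.89495546  14.6726725 ]]
```

View pics/w9.png

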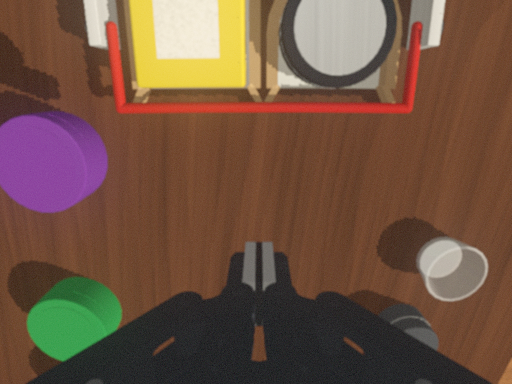

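The bar lies across the front at row 107 (columns 121 to 410), matching the fully-down prediction. Both packs are behind it in their nests, and nothing touches the gripper.

```bash
python3 -c "
from workcell import close_job
print(close_job())"
```

```text
the job is handed in; nothing more can be done
None
```

The job is handed in at about 20 s: the tin and the case are home in their nests, the bail is fully down across their fronts, and none of the gripper moves touched the other things on the counter.

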